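# Prop the sprung bin flap and take out the repair parts

## Robot

A 7-joint arm with a two-finger parallel gripper is mounted at the origin on a cart in front of the work surface, level with it; the furniture and walls round the work are solid. World frame = base frame: x ahead of the robot, y to its left, z up, the work surface at z = 0. Lengths are in m, angles in rad, forces in N, time in s.
With the tool pointing down it reaches from about 0.425 to 0.925 m from the base axis. Payload 6.8 kg.
Tool frame: the origin (TCP) lies at the centre of the arm's flange, where the gripper is bolted on; the fingertips stand 173 mm ahead of it and the grasp point (between the pads) lies 155 mm ahead of it (ctrl.tip_extent is the distance from the TCP to the fingertips, in m); x points along the fingers, y is the direction in which the jaws open and shut, and the axes are right-handed (so a half turn about x gives the same grasp; the last joint's range is limited). The gripper opens to 85 mm and grips with 20 to 120 N. Pads are 22 mm wide; open, the fingers measure 114 mm over their backs; the gripper's body (76 mm by 85 mm) begins 54 mm behind the grasp point. The pads swing forward as they close: fully open they stand 13 mm farther back than shut.
Start: joints at [1.21, 0.477, 0.022, 1.555, -0.011, 1.109, -0.083], TCP at [0.169, -0.654, 0.405] pointing down, gripper open.
Joint ranges: [-2.96, 2.96], [-0.34, 2.1], [-1.41, 1.46], [0.24, 2.44], [-1.37, 4.51], [0.17, 1.92], [-2.96, 2.96]. Speed limits (rad/s): [2.39, 2.39, 3.14, 3.14, 3.14, 3.14, 3.14].

## Interface

Orientations are given as a 3x3 rotation matrix whose columns are the frame's x, y, z axes.
In Python, from plant import monitor, capture, sign_off, ctrl gives the robot as it stands.
- The arm moves only by the tool play_rows, never from a script. Its argument "series" is one flat list of numbers, 7 for each row, row after row: the shift along the tool's x, y, z in units of 0.25 m (1.0 is 0.25 m), then the turn, a rotation vector about the tool's x, y, z in units of 0.5 rad (1.0 is 0.5 rad), then the opening in per cent of the stroke, from 0 (shut) to 100 (fully open). In form: [dx, dy, dz, ax, ay, az, grip, dx, dy, dz, ax, ay, az, grip, ...]. A call has 1 to 20 rows; each row shifts and turns the commanded pose from where the row before left it, along the tool's axes as they then stand; what a row does not reach is not made up. A row lasts 1/12 s, in which the tool goes at most 41.7 mm and 7.16 degrees, less where a joint would pass 70% of its speed; a pose out of reach is approached as far as the arm can. A call with a number of a shift or a turn outside -1 to 1 is refused whole. A call with a gripper value outside its range is refused whole. The fingers move at their own pace and stop on an object; "newtons" is the grip in N (left out, the last holds). Time passes only in rows, so rows that do not move let the fingers close. It gives the time, the measured TCP pose, the force and the opening at its end, in the units of the state.
- monitor.read_state(): the state, without advancing time (a new reading comes with each control period).
- capture(name): name is "scene" or "top" or "wrist"; returns a dict with "image" (480x640x3 uint8, blue, green, red), "vertical_fov" (degrees; the focal length in pixels is half the picture's height over the tangent of half this angle, whatever the lens; pixels are square), "cx", "cy" (the principal point, pixels), "origin" and "rotation" of the camera in the world; the wrist camera has in their place "hand_eye" (4x4, takes a point from camera to tool coordinates, whose origin is the TCP and whose axes are the tool frame's). Camera axes: x right, y up, looking along -z (the intrinsics and any distortion apply to the point x, -y, -z); pixel columns grow to the right and rows downward; lengths in m; the calibration is good to about 2 mm. A picture is of the moment at which its call begins: read the wrist's pose just before it. There is no depth.
- sign_off(): hands the job in, once; it reports no verdict.
The state is a dict: "time_s": time; "joint_positions": joint angles; "qd": joint speeds; "tau": joint torques, N m; "ee_pos": TCP position; "tool_rot": TCP orientation; "wrist_force": force on the tool from outside, world axes, zero at the start; "torque": the same for the moment, N m; "finger_gap": opening from 0.0 (shut) to 1.0 (fully open).
Only numpy, scipy, OpenCV 4.12 (cv2) and the standard library are available. Lean on these libraries where they do the work, as an engineer would, in place of code of your own. Each camera call takes 0.05 s, during which the arm holds its last target. There are 200 camera calls.

## Task

Use the wooden batten to push back the spring-closed clear flap of the blue parts bin, and lay it in the steel seat inside so that it holds the flap wide open by itself. Then take the ball bearing and the hex bolt out of the bin and lay both down flat on the floor of the small grey tray, leaving the flap propped open. Leave the tape measure, the red screwdriver and the black tape roll where they are.

Things in the scene. Friction and masses are not known exactly. Their poses are not given: they have to be found in the camera images.
- bin: Blue sheet-steel bin, fixed, 186 deep (its x) x 266 wide (y) x 186 mm high. Origin: centre of its underside; +x to its back, +y to its left seen from the robot. Walls 3 mm; front wall (x -93 to -90) and side walls 64 mm high; at x > +6 the sides become cheeks 186 high, like the back wall. Inner floor at z = 22 mm; the parts lie on it behind the front wall, right of the prop seat
- hinge (a point): Middle of the flap's hinge line, on the bin at x +17, y 0, z 175 mm; the line runs along the bin's y. The flap is clear plastic, 252 wide, 126 from hinge line to free edge, 5 mm thick, with aluminium strips along both edges
- front_rim (a point): Middle of the top of the bin's front wall (bin x -91.5, y 0, z 64 mm). To set the batten: hold it by its tail part, underside just above this rim, push the flap in with its nose until the tail is some 5 mm past the wall, lower it into the seat and let go; the spring pushes it back against the wall
- flap_edge (a point): Middle of the flap's free edge; moves with the flap. Closed: bin x -81, z 95 mm
- flap (a joint): Swing of the clear flap, rad. 0 = closed, sloping down from the hinge to the front; it opens inward and grows: 0.886 = hanging straight down (free edge at z 49 mm), 1.45 = stop, leaning back. Spring-closed: 0.15 N m at 0, 0.26 at 1.1, against up to 0.04 of its own weight; a batten nose must push level with 3 to 5 N. Reads about 1.1 with the batten in the seat, tail against the front wall
- seat (a point): Front end of the floor of the steel prop seat, on its centre line at the inner face of the front wall (bin x -90, y +86, z 36 mm), at the bin's left. This U-channel runs 59 mm along the bin's +x, 30 mm wide between lips 8 mm high, open at the back. The batten lies in it along the bin's x, on its 24 mm side, tail end stopped by the front wall, nose against the flap
- batten: Loose light-wood batten, 125 long (its x) x 24 wide (its y) x 48 mm high, edges rounded 3 mm, both ends alike, about 0.09 kg. Origin: centre of its underside
- ball_bearing: Loose steel ball bearing lying flat on the bin's floor, diameter 32, 10 mm high. Origin: centre of its underside, z along its axis. It and the bolt may swap places
- hex_bolt: Loose steel hex bolt lying on the bin's floor, 57 mm long along its y, which lies within 0.3 rad of the bin's x: thread diameter 10 mm from y -28 to +21, hexagon head 19 x 17 mm from y +21 to +29. Origin: centre of its underside (of the 17 mm high bounding box), thread axis about 5 to 8 mm above
- tray: Small grey steel tray fixed on the bench, 180 (its x) x 130 (its y) x 18 mm high, walls 3 mm, inner floor at z = 3 mm. Origin: centre of its underside. A shelf overhangs the back of the bench, behind about x = 0.73 m: keep wrist and elbow clear of it
- red_driver: Bystander, loose: red screwdriver 165 long (its y) x 28 mm. Origin: centre of its underside
- tape_measure: Bystander, loose: yellow tape measure, 34 x 79 x 60 mm high. Origin: centre of its underside
- tape_roll: Bystander, loose: roll of black tape, diameter 55, 19 mm high. Origin: centre of its underside

How it is judged:
By the outcome, as a careful person would: the job done as asked, in the order asked, and still so for the second after the job is handed in, with the robot touching nothing.
It also fails if it takes over 72 s, if anything falls off the work surface, if the arm or the gripper's body presses on something with over 40 N, if the wrist force passes 120 N, or if a joint passes its speed limit or range.

## Working session

There is one attempt and no reset: what is moved stays moved. The work goes in short steps, Python scripts to look and compute and a tool call to move; the robot and the scene stay as the last step left them, time stands still between calls to the robot, and variables do not carry over. Pictures are saved under pics/ and viewed, about 8 in all and at most 12, crops included, and the job is handed in when it is done.

Besides the shell and the picture viewer there is one more tool, called after "Call:" as name(argument=value, ...) on one line, values as JSON. play_rows: Moves the arm, as the interface text tells. Shifts and turns lie within -1 to 1; 1 stands for 0.25 m of shift or 0.5 rad of turn. Its arguments: {"type":"object","properties":{"series":{"type":"array"},"newtons":{"type":"number"}},"required":["series"]}

```bash
mkdir -p pics; ls
python3 - <<'E'
from plant import monitor, capture, ctrl
import cv2, numpy as np
s=monitor.read_state(); print({k:np.round(v,3).tolist() for k,v in s.items()}, ctrl.tip_extent)
for n in ("scene","top"):
    c=capture(n); cv2.imwrite(f"pics/{n}0.png",c["image"]); print(n,{k:np.round(v,4).tolist() for k,v in c.items() if k!="image"})
c=capture("wrist"); print({k:np.round(v,4).tolist() for k,v in c.items() if k!="image"})
E
```

```text
pics
{'time_s': 0.0, 'joint_positions': [1.21, 0.478, 0.022, 1.556, -0.012, 1.109, -0.083], 'qd': [-0.0, -0.003, 0.001, -0.001, 0.002, -0.001, -0.001], 'tau': [-0.0, -59.646, 1.608, -28.12, 0.012, 0.009, 0.0], 'ee_pos': [0.169, -0.653, 0.404], 'tool_rot': [[-0.001, 0.25, -0.968], [0.002, -0.968, -0.25], [-1.0, -0.002, 0.0]], 'wrist_force': [0.375, -0.715, 0.006], 'torque': [0.048, 0.011, -0.004], 'finger_gap': 1.001} 0.1734
scene {'vertical_fov': 51.7466, 'cx': 318.7997, 'cy': 242.9327, 'origin': [-0.0051, 0.4368, 0.5378], 'rotation': [[-0.6542, 0.3644, -0.6628], [-0.7563, -0.3045, 0.5791], [0.0092, 0.8801, 0.4748]]}
top {'vertical_fov': 42.0738, 'cx': 323.9472, 'cy': 232.4793, 'origin': [0.3144, -0.0921, 1.5315], 'rotation': [[-0.0132, 0.9798, -0.1994], [-0.9998, -0.0162, -0.0133], [-0.0162, 0.1992, 0.9798]]}
{'vertical_fov': 70.1731, 'cx': 321.2637, 'cy': 242.9161, 'hand_eye': [[-0.0001, 0.3228, -0.9465, 0.0307], [1.0, -0.0011, -0.0005, 0.0003], [-0.0012, -0.9465, -0.3228, -0.0833], [0.0, 0.0, 0.0, 1.0]]}
```

View pics/top0.png

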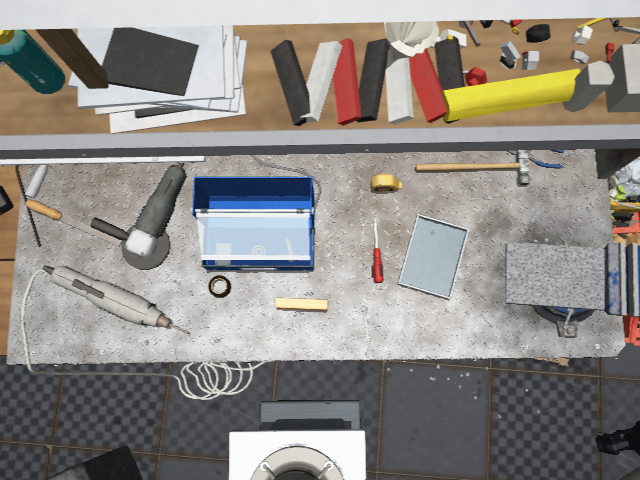

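View pics/scene0.png

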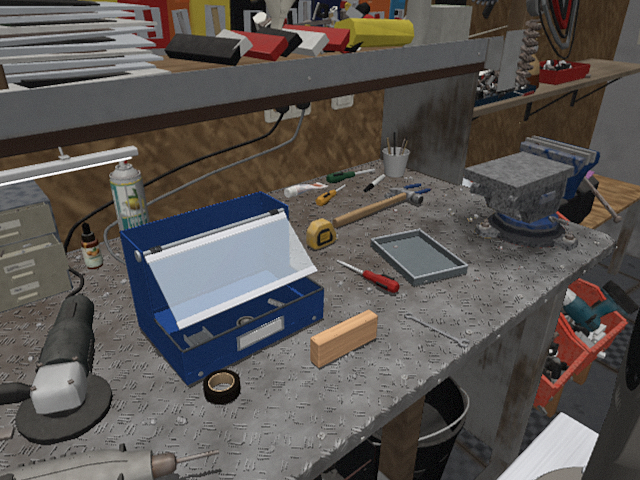

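```bash
cat > h.py <<'E'
import numpy as np, cv2
from plant import monitor, capture
def cam(n):
    s=monitor.read_state(); c=capture(n)
    if n=="wrist":
        R=np.array(s["tool_rot"]);H=np.array(c["hand_eye"])
        c["rotation"]=R@H[:3,:3]; c["origin"]=R@H[:3,3]+np.array(s["ee_pos"])
    c["f"]=240/np.tan(np.radians(c["vertical_fov"])/2)
    return c
def proj(c,P):
    q=(np.atleast_2d(P)-c["origin"])@np.array(c["rotation"])
    return np.c_[c["cx"]+c["f"]*q[:,0]/-q[:,2], c["cy"]+c["f"]*q[:,1]/q[:,2]]
def ray(c,u,v):
    return np.array(c["rotation"])@np.array([(u-c["cx"])/c["f"],-(v-c["cy"])/c["f"],-1])
def onz(c,u,v,z):
    d=ray(c,u,v); o=np.array(c["origin"]); return o+d*(z-o[2])/d[2]
def P(pose,pts):
    x,y,a=pose; p=np.atleast_2d(pts).astype(float); R=np.array([[np.cos(a),-np.sin(a)],[np.sin(a),np.cos(a)]])
    return np.c_[p[:,:2]@R.T+[x,y],p[:,2]]
E
python3 - <<'E'
from h import *
t=cam("top")
im=t["image"]; cv2.imwrite("pics/topc.png",cv2.resize(im[165:315,185:475],None,fx=2.75,fy=2.75,interpolation=cv2.INTER_CUBIC))
s=cam("scene")["image"]; cv2.imwrite("pics/scenec.png",cv2.resize(s[185:415,110:390],None,fx=2.6,fy=2.6,interpolation=cv2.INTER_CUBIC))
print("batten", [onz(t,u,v,.048).round(3) for u,v in((276,298),(328,301),(326,310))])
print("bin rim front",[onz(t,u,v,.064).round(3) for u,v in((204,272),(314,269))],"back",[onz(t,u,v,.186).round(3) for u,v in((194,178),(313,176))])
print("tray",[onz(t,u,v,.018).round(3) for u,v in((419,214),(467,230),(448,298),(399,283))])
E
```

```text
batten [array([0.459, 0.044, 0.048]), array([ 0.45 , -0.079,  0.048]), array([ 0.429, -0.074,  0.048])]
bin rim front [array([0.522, 0.214, 0.064]), array([ 0.525, -0.047,  0.064])] back [array([0.718, 0.217, 0.186]), array([ 0.718, -0.051,  0.186])]
tray [array([ 0.665, -0.308,  0.018]), array([ 0.623, -0.425,  0.018]), array([ 0.456, -0.369,  0.018]), array([ 0.494, -0.252,  0.018])]
```

View pics/topc.png

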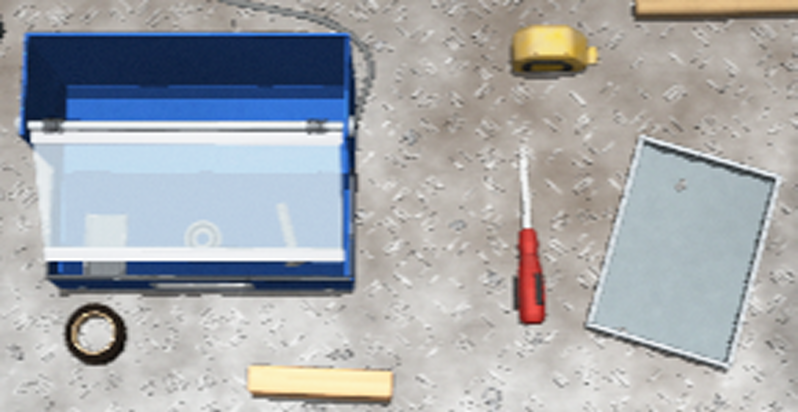

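View pics/scenec.png

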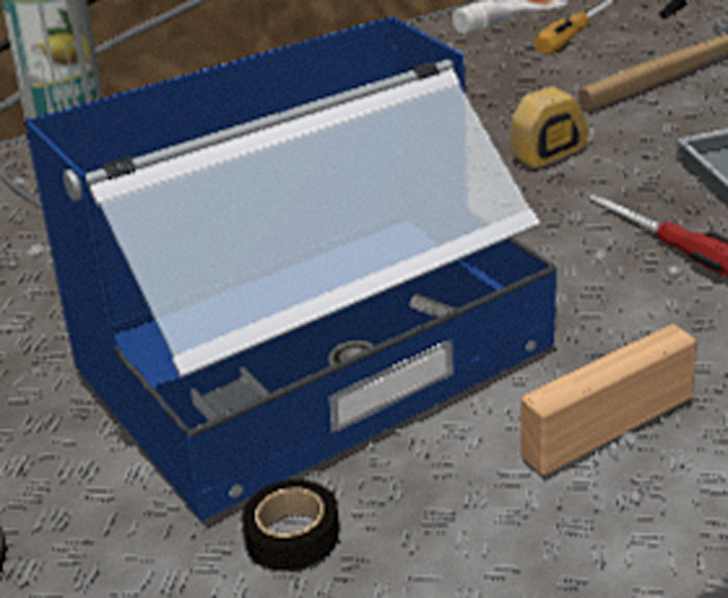

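```bash
cat > fit.py <<'E'
from h import *
from scipy.optimize import least_squares
import json
t=cam("top"); s=cam("scene")
tp=lambda u,v:(t,u/2.75+185,v/2.75+165)
sp=lambda u,v:(s,u/2.6+110,v/2.6+185)
def fit(name,x0,obs):
    f=lambda p:np.concatenate([ (proj(o[0],P(p,np.array(m)/1e3))[0]-o[1:]) for m,o in obs])
    r=least_squares(f,x0,loss="soft_l1"); print(name,r.x.round(4),"res",f(r.x).reshape(-1,2).round(1).tolist()); return r.x
b=fit("bin",[.62,.083,0],[((-93,133,64),sp(192,434)),((-93,-133,64),sp(554,268)),((93,133,186),sp(28,124)),((93,-133,186),sp(392,17)),((6,-133,186),sp(463,52)),((-93,133,0),sp(205,524)),((-93,-133,0),sp(553,348)),
 ((93,133,186),tp(27,35)),((93,-133,186),tp(350,35)),((-93,133,64),tp(47,283)),((-93,-133,64),tp(354,284))])
w=fit("batten",[.44,-.015,1.65],[((-62,12,47),sp(695,340)),((-62,-12,47),sp(675,325)),((62,12,47),sp(545,412)),((62,-12,47),sp(522,396)),((62,12,1),sp(545,475)),((-62,12,1),sp(695,393)),
 ((62,-12,47),tp(249,367)),((-62,-12,47),tp(393,371)),((62,12,47),tp(249,394)),((-62,12,47),tp(391,402))])
r=fit("tray",[.56,-.34,-.25],[((90,65,18),tp(642,138)),((90,-65,18),tp(777,179)),((-90,-65,18),tp(727,366)),((-90,65,18),tp(587,326))])
for n,p in dict(seat=(-90,86,36),hinge=(17,0,175),seatback=(-31,86,36)).items(): print(n,P(b,np.array(p)/1e3).round(4))
print("tape",onz(*tp(96,334),.019).round(3))
print("bearing",onz(*sp(350,355),.03).round(3),"bolt end",onz(*sp(416,302),.03).round(3),onz(*sp(448,315),.03).round(3))
print("top: bearing",onz(*tp(203,236),.03).round(3),"bolt",onz(*tp(281,205),.03).round(3),onz(*tp(292,265),.03).round(3))
E
python3 fit.py
```

```text
bin [ 0.6226  0.0872 -0.015 ] res [[-0.3, 0.4], [2.1, -1.0], [-1.4, -2.6], [0.5, -2.0], [1.3, -0.7], [-0.1, -0.8], [1.9, -1.9], [-1.8, 0.5], [-1.0, 0.2], [-1.1, 0.1], [-1.1, -0.3]]
batten [ 0.4432 -0.0146  1.5152] res [[2.1, -1.2], [-0.1, -2.3], [0.4, 0.7], [-0.2, -1.2], [0.1, -0.4], [0.3, 0.4], [-0.6, -0.1], [-0.9, 0.5], [-1.1, 0.2], [-0.6, -0.6]]
tray [ 0.5582 -0.3392 -0.3145] res [[-0.7, -0.6], [1.1, -0.4], [0.4, 1.3], [-0.6, 0.0]]
seat [[0.5339 0.1746 0.036 ]]
hinge [[0.6396 0.087  0.175 ]]
seatback [[0.5929 0.1737 0.036 ]]
tape [0.492 0.184 0.019]
bearing [0.575 0.093 0.03 ] bolt end [0.595 0.026 0.03 ] [0.569 0.018 0.03 ]
top: bearing [0.577 0.088 0.03 ] bolt [0.604 0.019 0.03 ] [0.55  0.009 0.03 ]
```

Call:
play_rows(series=[0,-0.092,-0.107,0,0,0,70,0,-0.092,-0.107,0,0,0,70,0,-0.092,-0.107,0,0,0,70,0,-0.092,-0.107,0,0,0,70,0,-0.092,-0.107,0,0,0,70,0,-0.092,-0.107,0,0,0,70,0,-0.092,-0.107,0,0,0,70,0,-0.092,-0.107,0,0,0,70,0,-0.092,-0.107,0,0,0,70,0,-0.092,-0.107,0,0,0,70,0,-0.092,-0.107,0,0,0,70,0,-0.092,-0.107,0,0,0,70,0,-0.092,-0.107,0,0,0,70,0,-0.092,-0.107,0,0,0,70,0,0,0,-0.21,0,0,70,0,0,0,-0.21,0,0,70,0,0,0,-0.21,0,0,70,0,0,0,-0.21,0,0,70,0,0,0,-0.21,0,0,70,0,0,0,-0.21,0,0,70], newtons=60)

```text
time_s: 2.02
ee_pos: [0.4509, -0.2481, 0.4048]
tool_rot: [[0.0, 0.776, -0.631], [-0.0, -0.631, -0.776], [-1.0, 0.0, 0.0]]
wrist_force: [0.7, 0.9, 0.6]
finger_gap: 0.702
```

Call:
play_rows(series=[0.05,0,0,-0.21,0,0,70,0.05,0,0,-0.21,0,0,70,0.05,0,0,-0.21,0,0,70,0.05,0,0,-0.21,0,0,70,0.05,0,0,-0.21,0,0,70,0.05,0,0,-0.21,0,0,70,0.015,-0.009,-0.122,0,0,0,70,0.015,-0.009,-0.122,0,0,0,70,0.015,-0.009,-0.122,0,0,0,70,0.015,-0.009,-0.122,0,0,0,70,0.015,-0.009,-0.122,0,0,0,70,0.015,-0.009,-0.122,0,0,0,70,0.015,-0.009,-0.122,0,0,0,70,0.015,-0.009,-0.122,0,0,0,70,0.015,-0.009,-0.122,0,0,0,70,0,0,0,0,0,0,70])

```text
time_s: 3.35
ee_pos: [0.4464, 0.0329, 0.2961]
tool_rot: [[0.001, 0.999, -0.05], [0.003, -0.05, -0.999], [-1.0, 0.001, -0.003]]
wrist_force: [-0.8, -0.2, -0.5]
finger_gap: 0.698
```

```bash
cat >> h.py <<'E'
def plan(tgt,yaw=None):
    """TCP target (world) -> total shift in tool units in present axes; yaw of tool y, turn about tool x in units"""
    s=monitor.read_state(); R=np.array(s["tool_rot"]); d=R.T@(np.array(tgt)-s["ee_pos"])/.25
    y=np.arctan2(R[1,1],R[0,1]); print("t",round(s["time_s"],2),"pos",np.round(s["ee_pos"],4),"yawy",round(y,4),"shift",d.round(3),"turn",None if yaw is None else round(-(((yaw-y)+np.pi)%(2*np.pi)-np.pi)/.5,3),"tilt",R[2,:].round(3),"F",np.round(s["wrist_force"],1),"gap",round(s["finger_gap"],3))
def draw(c,pts,col=(0,0,255)):
    for u,v in proj(c,pts): cv2.circle(c["image"],(int(round(u)),int(round(v))),3,col,1)
E
python3 - <<'E'
from h import *
c=cam("wrist"); p=[.4432,-.0146,1.5152]
draw(c,P(p,[(a,b,.048) for a in(-.0625,.0625) for b in(-.012,.012)]))
draw(c,[[.4454,.0253,.048]],(255,0,0))
cv2.imwrite("pics/w1.png",c["image"])
plan([.4454,.0253,.191],-.0556)
E
```

```text
t 3.4 pos [0.4465 0.0301 0.2961] yawy -0.0519 shift [ 0.42  -0.004  0.02 ] turn 0.007 tilt [-1.     0.    -0.001] F [ 0.4 -1.  -0.3] gap 0.7
```

View pics/w1.png

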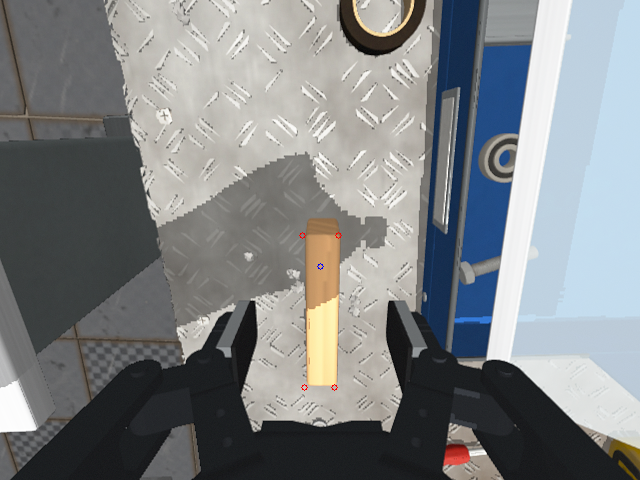

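Call:
play_rows(series=[0.08,0,0.004,0,0,0,70,0.08,0,0.004,0,0,0,70,0.08,0,0.004,0,0,0,70,0.08,0,0.004,0,0,0,70,0.06,-0.004,0.004,0,0,0,70,0.04,0,0,0,0,0,70,0,0,0,0,0,0,20,0,0,0,0,0,0,10,0,0,0,0,0,0,10,0,0,0,0,0,0,10,0,0,0,0,0,0,10,0,0,0,0,0,0,10], newtons=60)

```text
time_s: 4.4
ee_pos: [0.4458, 0.0221, 0.1918]
tool_rot: [[0.002, 0.998, -0.058], [-0.0, -0.058, -0.998], [-1.0, 0.002, -0.0]]
wrist_force: [0.3, -0.5, 6.1]
finger_gap: 0.269
```

Run:
```python
from h import *
plan([.4454,.0253,.191],-.0556)
```

```text
t 4.4 pos [0.4458 0.0221 0.1918] yawy -0.0582 shift [ 0.003 -0.003 -0.013] turn -0.005 tilt [-1.     0.002 -0.   ] F [ 0.3 -0.5  6.1] gap 0.269
```

Call:
play_rows(series=[-0.07,0,0,0,0,0,10,-0.1,0,0,0,0,0,10,-0.1,0,0,0,0,0,10,0,-0.023,-0.102,0,0,0,10,0,-0.023,-0.102,0,0,0,10,0,-0.023,-0.102,0,0,0,10,0,-0.023,-0.102,0,0,0,10,0,-0.023,-0.102,0,0,0,10,0,-0.023,-0.102,0,0,0,10,0,0,0,-0.2,0,0,10,0,0,0,-0.23,0,0,10,0,0,0,-0.23,0,0,10,0,0,0,-0.23,0,0,10,0,0,0,-0.23,0,0,10,0,0,0,-0.23,0,0,10,0,0,0,-0.23,0,0,10,0,0,0,-0.23,0,0,10,0,0,0,-0.23,0,0,10,0,0,0,-0.23,0,0,10,0,0,0,-0.23,0,0,10])

```text
time_s: 6.07
ee_pos: [0.4196, 0.1767, 0.2586]
tool_rot: [[0.0, 0.365, 0.931], [-0.0, 0.931, -0.365], [-1.0, -0.0, 0.0]]
wrist_force: [-0.5, 0.1, -0.6]
finger_gap: 0.273
```

Call:
play_rows(series=[0,0,0,-0.23,0,0,10,0,0,0,-0.23,0,0,10,0,0,0,-0.22,0,0,10,0,0,0,0,0,0,10,0,0,0,0,0,0,10])

```text
time_s: 6.48
ee_pos: [0.4197, 0.1767, 0.2584]
tool_rot: [[-0.0, 0.042, 0.999], [0.0, 0.999, -0.042], [-1.0, 0.0, -0.0]]
wrist_force: [-1.0, -0.1, -0.3]
finger_gap: 0.27
```

Run:
```python
from h import *
plan([.42,.1763,.260],1.556)
c=cam("wrist"); b=[.6226,.0872,-.015]
draw(c,P(b,np.array([(-90,71,44),(-90,101,44),(-90,130,64),(-31,71,44),(-31,101,44),(-93,0,64)])/1e3))
draw(c,P([.42,.1763,-.015],[(.099,.012,.116),(.099,-.012,.116)]),(0,255,0))
cv2.imwrite("pics/w2.png",c["image"])
```

```text
t 6.48 pos [0.4197 0.1767 0.2584] yawy 1.5284 shift [-0.006 -0.001  0.001] turn -0.055 tilt [-1.  0. -0.] F [-1.  -0.1 -0.3] gap 0.27
```

View pics/w2.png

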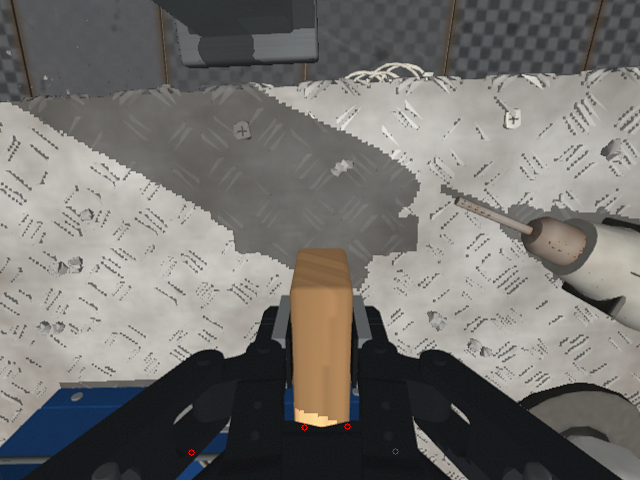

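Run:
```python
from h import *
c=cam("scene"); b=[.6226,.0872,-.015]
big=cv2.resize(c["image"],None,fx=4,fy=4,interpolation=cv2.INTER_CUBIC)
for pts,col in (([(-90,71,44),(-31,71,44),(-31,71,36),(-31,101,36),(-31,101,44),(-90,101,44)],(0,0,255)),([(-93,133,64),(-93,-133,64)],(0,255,0)),([(-90,130,64),(-90,-130,64)],(0,255,255)),([(-93,133,0),(-93,133,64),(6,133,64),(6,133,186)],(0,255,0)),([(-93,-133,0),(-93,-133,64),(6,-133,64)],(0,255,0))):
    q=(proj(c,P(b,np.array(pts)/1e3))+.5)*4; cv2.polylines(big,[q.astype(int)],False,col,1)
cv2.imwrite("pics/s2.png",big[1020:1600,500:1300])
```

```text
(no output)
```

View pics/s2.png

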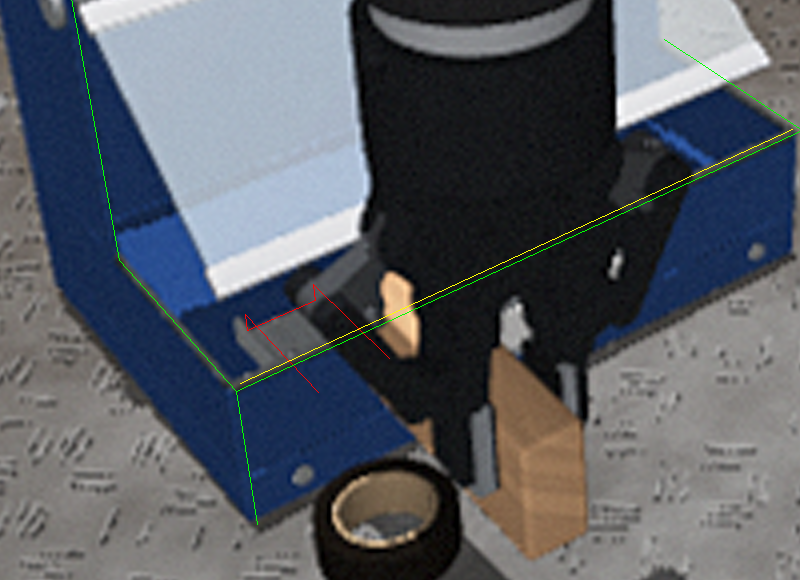

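Call:
play_rows(series=[-0.006,0.003,0,-0.055,0,0,10,0,0,0.048,0,0,0,10,0,0,0.048,0,0,0,10,0,0,0.048,0,0,0,10,0,0,0.048,0,0,0,10,0,0,0.048,0,0,0,10,0,0,0.048,0,0,0,10,0,0,0,0,0,0,10])

```text
time_s: 7.25
ee_pos: [0.4951, 0.1765, 0.2601]
tool_rot: [[0.002, 0.014, 1.0], [0.001, 1.0, -0.014], [-1.0, 0.001, 0.002]]
wrist_force: [-0.6, -1.6, -0.3]
finger_gap: 0.271
```

Run:
```python
from h import *
plan(P([.6226,.0872,-.015],[-.0592,.087,.260])[0],1.556)
```

```text
t 7.25 pos [0.4951 0.1765 0.2601] yawy 1.5567 shift [ 0.001 -0.002  0.278] turn 0.001 tilt [-1.     0.001  0.002] F [-0.6 -1.6 -0.3] gap 0.271
```

Call:
play_rows(series=[0,0,0.048,0,0,0,10,0,0,0.048,0,0,0,10,0,0,0.048,0,0,0,10,0,0,0.048,0,0,0,10,0,0,0.048,0,0,0,10,0,0,0.038,0,0,0,10,0,0,0,0,0,0,10])

```text
time_s: 7.83
ee_pos: [0.5625, 0.1759, 0.2598]
tool_rot: [[0.0, 0.013, 1.0], [0.001, 1.0, -0.013], [-1.0, 0.001, 0.0]]
wrist_force: [-4.7, -0.5, -3.0]
finger_gap: 0.272
```

Run:
```python
from h import *
plan(P([.6226,.0872,-.015],[-.0592,.087,.260])[0],1.556)
c=cam("scene"); b=[.6226,.0872,-.015]
big=cv2.resize(c["image"],None,fx=4,fy=4,interpolation=cv2.INTER_CUBIC)
for pts,col in (([(-90,71,44),(-31,71,44),(-31,71,36),(-31,101,36),(-31,101,44),(-90,101,44)],(0,0,255)),):
    q=(proj(c,P(b,np.array(pts)/1e3))+.5)*4; cv2.polylines(big,[q.astype(int)],False,col,1)
cv2.imwrite("pics/s3.png",big[920:1500,450:1250])
```

```text
t 7.83 pos [0.5625 0.1759 0.2598] yawy 1.5582 shift [-0.001 -0.003  0.009] turn 0.004 tilt [-1.     0.001  0.   ] F [-4.7 -0.5 -3. ] gap 0.272
```

View pics/s3.png

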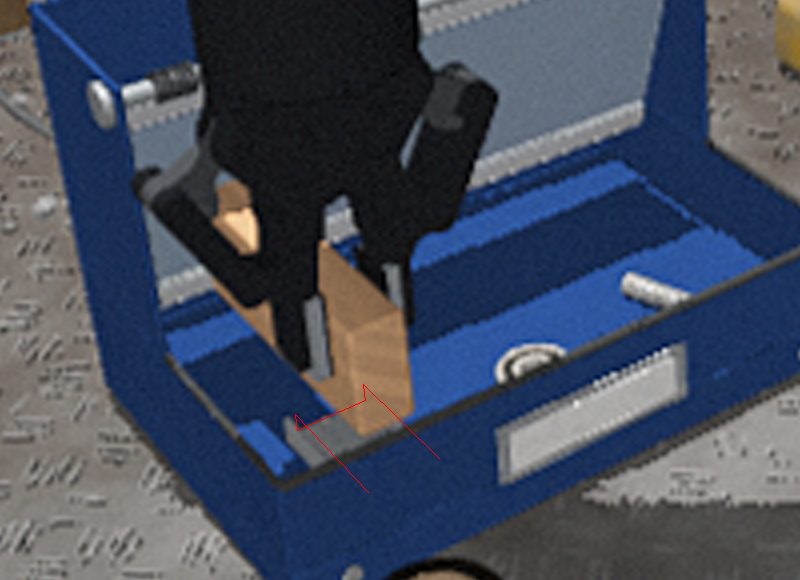

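Run:
```python
from h import *
c=cam("scene"); b=[.6226,.0872,-.015]
q=lambda p:((proj(c,p)+.5)*4-[450,920]).round(0).tolist()
s=monitor.read_state(); x,y,z=s["ee_pos"]
print("batten tail TL,TR,BR,BL",q(P([x,y,-.0135],[(-.0258,.012,z-.1438),(-.0258,-.012,z-.1438),(-.0258,-.012,z-.1918),(-.0258,.012,z-.1918)])))
print("rim corner",q(P(b,[(-.093,.133,.064),(-.093,-.133,.064)])))
print("lips out back",q(P(b,[(-.031,.103,.044),(-.031,.069,.044),(-.09,.103,.044)])))
print("tcp in bin",(np.array([x,y])-b[:2])@np.array([[1,-b[2]*1],[b[2],1]]).T)
I=c["image"]; cv2.imwrite("pics/s4.png",cv2.resize(I[305:375,165:265],None,fx=8,fy=8,interpolation=cv2.INTER_CUBIC))
```

```text
batten tail TL,TR,BR,BL [[350.0, 333.0], [410.0, 308.0], [421.0, 413.0], [364.0, 440.0]]
rim corner [[286.0, 491.0], [853.0, 230.0]]
lips out back [[290.0, 416.0], [368.0, 382.0], [364.0, 495.0]]
tcp in bin [-0.06059655  0.08976946]
```

View pics/s4.png

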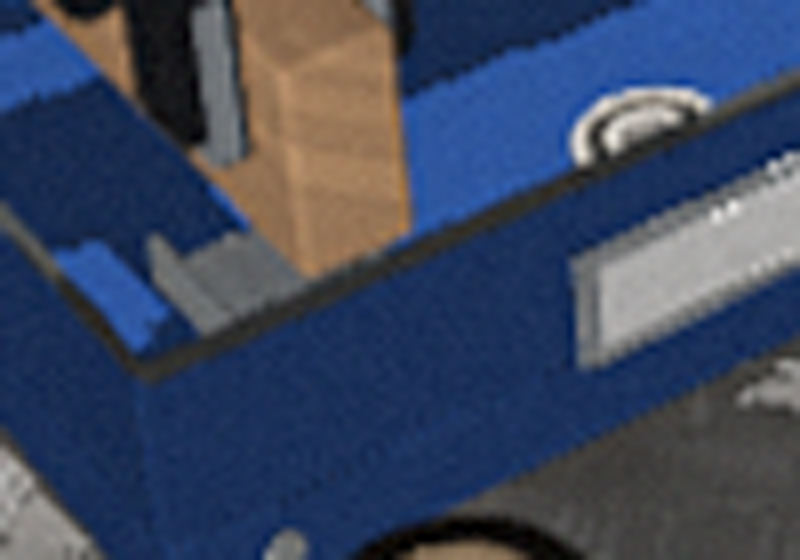

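Call:
play_rows(series=[0,0,0.014,0,0,0,10,0,0,0,0,0,0,10,0.02,0,0,0,0,0,10,0.02,0,0,0,0,0,10,0.02,0,0,0,0,0,10,0.018,0,0,0,0,0,10,0.014,0,0,0,0,0,10,0.012,0,0,0,0,0,10,0.01,0,0,0,0,0,10,0,0,0,0,0,0,10])

```text
time_s: 8.77
ee_pos: [0.5647, 0.176, 0.2309]
tool_rot: [[-0.001, 0.011, 1.0], [-0.0, 1.0, -0.011], [-1.0, -0.0, -0.001]]
wrist_force: [-3.2, -0.3, -1.7]
finger_gap: 0.271
```

Run:
```python
from h import *
plan([.5655,.1756,.2278],1.556)
c=cam("scene"); I=c["image"]; cv2.imwrite("pics/s5.png",cv2.resize(I[295:375,165:265],None,fx=7,fy=7,interpolation=cv2.INTER_CUBIC))
```

```text
t 8.77 pos [0.5647 0.176  0.2309] yawy 1.5596 shift [ 0.012 -0.001  0.003] turn 0.007 tilt [-1.    -0.    -0.001] F [-3.2 -0.3 -1.7] gap 0.271
```

View pics/s5.png

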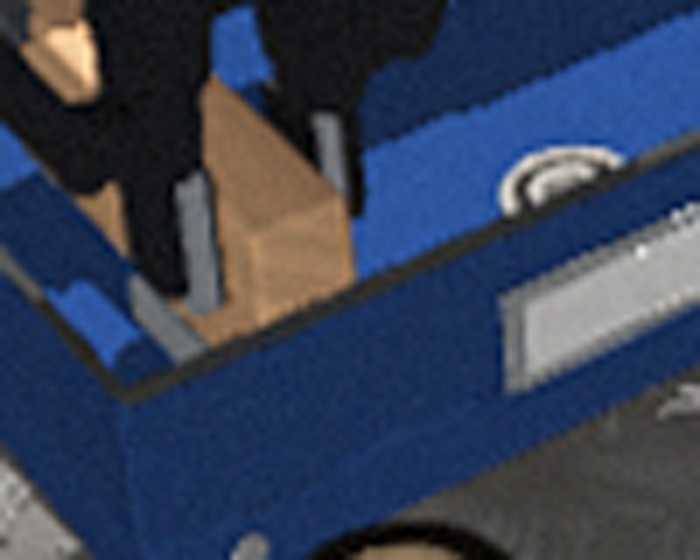

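Call:
play_rows(series=[0.008,0,0,0,0,0,10,0.006,0,0,0,0,0,10,0,0,0,0,0,0,10])

```text
time_s: 9.07
ee_pos: [0.565, 0.176, 0.228]
tool_rot: [[0.0, 0.011, 1.0], [0.0, 1.0, -0.011], [-1.0, 0.0, 0.0]]
wrist_force: [-1.8, -0.4, -1.5]
finger_gap: 0.27
```

Call:
play_rows(series=[0.005,0,0,0,0,0,10,0,0,0,0,0,0,10,0,0,0,0,0,0,35,0,0,0,0,0,0,45,0,0,0,0,0,0,45,0,0,0,0,0,0,45,-0.02,0,0,0,0,0,45,-0.04,0,0,0,0,0,45,-0.06,0,0,0,0,0,45,-0.06,0,0,0,0,0,45,-0.06,0,0,0,0,0,45,-0.06,0,0,0,0,0,45,-0.06,0,0,0,0,0,45])

```text
time_s: 10.15
ee_pos: [0.5648, 0.1761, 0.3189]
tool_rot: [[0.001, 0.011, 1.0], [0.0, 1.0, -0.011], [-1.0, 0.0, 0.001]]
wrist_force: [1.0, -0.4, 0.6]
finger_gap: 0.451
```

Run:
```python
from h import *
plan([.56,.09,.32],1.556)
c=cam("scene"); I=c["image"]; A=cv2.resize(I[240:375,130:350],(800,491),interpolation=cv2.INTER_CUBIC)
cv2.imwrite("pics/s6.png",A)
```

```text
t 10.15 pos [0.5648 0.1761 0.3189] yawy 1.5595 shift [-0.004 -0.345 -0.015] turn 0.007 tilt [-1.     0.     0.001] F [ 1.  -0.4  0.6] gap 0.451
```

View pics/s6.png

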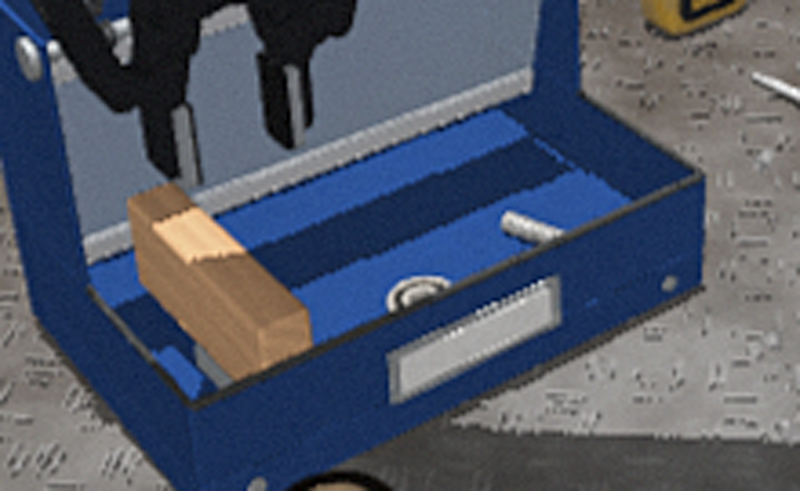

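Call:
play_rows(series=[0,-0.08,0.017,0,0,0,55,0,-0.08,0.017,0,0,0,55,0,-0.08,0.017,0,0,0,55,0,-0.08,0.017,0,0,0,55,0,-0.08,0.017,0,0,0,55,0,-0.08,0.017,0,0,0,55,0,0,0,0,0,0,55,0,0,0,0,0,0,55])

```text
time_s: 10.87
ee_pos: [0.5892, 0.0543, 0.3171]
tool_rot: [[0.0, 0.014, 1.0], [-0.0, 1.0, -0.014], [-1.0, -0.0, 0.0]]
wrist_force: [0.2, 0.7, -1.1]
finger_gap: 0.55
```

```bash
cat > seg.py <<'E'
from h import *
def seg(c,b=(.6226,.0872,-.015),lo=(-.086,-.125),hi=(-.0,.06),z=.026):
    hsv=cv2.cvtColor(c["image"],cv2.COLOR_BGR2HSV)
    poly=proj(c,P(b,[(lo[0],lo[1],z),(hi[0],lo[1],z),(hi[0],hi[1],z),(lo[0],hi[1],z)])).astype(np.int32)
    m=np.zeros(hsv.shape[:2],np.uint8); cv2.fillConvexPoly(m,poly,255)
    m[(hsv[...,1]>110)|(hsv[...,2]<70)]=0
    m=cv2.morphologyEx(m,cv2.MORPH_CLOSE,np.ones((5,5),np.uint8))
    out=[]
    for k in cv2.findContours(m,cv2.RETR_EXTERNAL,cv2.CHAIN_APPROX_NONE)[0]:
        if cv2.contourArea(k)>60: out.append((k,cv2.minAreaRect(k)))
    return out,poly
E
python3 - <<'E'
from seg import *
c=cam("wrist"); plan([.577,.09,.32],1.556)
o,poly=seg(c); print(poly.tolist())
for k,r in o: print(cv2.contourArea(k),np.round(cv2.boundingRect(k)),"rect",np.round(r[0],1),np.round(r[1],1),round(r[2],1),"w",onz(c,*r[0],.03).round(4))
print([onz(c,u,v,.03).round(3) for u,v in((0,0),(640,0),(0,300),(640,300))])
cv2.drawContours(c["image"],[k for k,_ in o],-1,(0,0,255),1); cv2.imwrite("pics/w3.png",c["image"])
E
```

```text
t 10.92 pos [0.5889 0.0558 0.3172] yawy 1.5588 shift [-0.011  0.136 -0.049] turn 0.006 tilt [-1.  0.  0.] F [ 0.3 -0.1  0.5] gap 0.55
[[199, 168], [211, 273], [434, 274], [446, 168]]
1372.5 [347 196  42  43] rect [367.5 217. ] [42. 41.] 90.0 w [0.573 0.09  0.03 ]
958.0 [247 185  40  73] rect [271.8 220.5] [74.7 24.3] 65.0 w [0.5748 0.0159 0.03  ]
1258.5 [199 168 248   7] rect [322.5 171. ] [  6. 247.] 90.0 w [0.5375 0.0556 0.03  ]
[array([ 0.427, -0.149,  0.03 ]), array([0.433, 0.259, 0.03 ]), array([ 0.641, -0.217,  0.03 ]), array([0.648, 0.321, 0.03 ])]
```

Call:
play_rows(series=[0.08,0.028,-0.0125,0,0,0,48,0.08,0.028,-0.0125,0,0,0,48,0.08,0.028,-0.0125,0,0,0,48,0.08,0.028,-0.0125,0,0,0,48,0.08,0.028,-0.0125,0,0,0,48,0.03,0,0,0,0,0,48,0.02,0,0,0,0,0,48,0,0,0,0,0,0,48])

```text
time_s: 11.58
ee_pos: [0.5736, 0.0913, 0.2039]
tool_rot: [[-0.001, 0.01, 1.0], [-0.0, 1.0, -0.01], [-1.0, -0.0, -0.001]]
wrist_force: [0.9, -0.9, -0.5]
finger_gap: 0.48
```

Run:
```python
from seg import *
plan([.5735,.0903,.197],1.556)
c=cam("wrist"); o,p=seg(c)
for k,r in o: print(cv2.contourArea(k),cv2.boundingRect(k),np.round(r[0],1),np.round(r[1],1),"w",onz(c,*r[0],.032).round(4))
im=cv2.imread("pics/w3.png");
```

```text
t 11.58 pos [0.5736 0.0913 0.2039] yawy 1.5604 shift [ 0.028 -0.004 -0.   ] turn 0.009 tilt [-1.    -0.    -0.001] F [ 0.9 -0.9 -0.5] gap 0.48
614.5 (371, 297, 28, 55) [385.2 322.7] [56.4 16.6] w [0.5791 0.1214 0.032 ]
610.0 (245, 297, 27, 55) [257.4 322.6] [16.1 56. ] w [0.5785 0.0608 0.032 ]
3601.0 (285, 275, 69, 69) [318.5 309.1] [68.1 67.7] w [0.5715 0.0899 0.032 ]
7142.0 (42, 251, 403, 105) [242.6 303.8] [402.1 103.7] w [0.5685 0.0546 0.032 ]
1388.5 (200, 233, 232, 8) [315.5 236.5] [  7. 231.] w [0.536 0.089 0.032]
```

Call:
play_rows(series=[0.01,-0.005,-0.006,0,0,0,48,0.01,0,0,0,0,0,48,0.004,0,0,0,0,0,48,0,0,0,0,0,0,48])

```text
time_s: 11.97
ee_pos: [0.5723, 0.0893, 0.1984]
tool_rot: [[0.0, 0.012, 1.0], [-0.0, 1.0, -0.012], [-1.0, -0.0, 0.0]]
wrist_force: [-0.0, -0.1, -0.6]
finger_gap: 0.477
```

Call:
play_rows(series=[0.006,0,0,0,0,0,48,0,0,0,0,0,0,48])

```text
time_s: 12.13
ee_pos: [0.5722, 0.0895, 0.1967]
tool_rot: [[0.0, 0.012, 1.0], [-0.0, 1.0, -0.012], [-1.0, -0.0, 0.0]]
wrist_force: [0.2, 0.8, -0.2]
finger_gap: 0.48
```

Call:
play_rows(series=[0.006,0,0,0,0,0,48,0,0,0,0,0,0,48])

```text
time_s: 12.3
ee_pos: [0.5721, 0.0896, 0.195]
tool_rot: [[-0.0, 0.011, 1.0], [-0.0, 1.0, -0.011], [-1.0, -0.0, -0.0]]
wrist_force: [0.6, 0.1, 0.3]
finger_gap: 0.478
```

Call:
play_rows(series=[0.006,0,0,0,0,0,48,0,0,0,0,0,0,48])

```text
time_s: 12.47
ee_pos: [0.5723, 0.0898, 0.194]
tool_rot: [[0.0, 0.011, 1.0], [-0.0, 1.0, -0.011], [-1.0, -0.0, 0.0]]
wrist_force: [-1.5, 0.6, 2.4]
finger_gap: 0.481
```

Call:
play_rows(series=[-0.009,0,0,0,0,0,48,0,0,0,0,0,0,30,0,0,0,0,0,0,25,0,0,0,0,0,0,25,0,0,0,0,0,0,25], newtons=50)

```text
time_s: 12.88
ee_pos: [0.5723, 0.0898, 0.1965]
tool_rot: [[0.001, 0.011, 1.0], [-0.0, 1.0, -0.011], [-1.0, -0.0, 0.001]]
wrist_force: [-2.0, -0.5, 5.9]
finger_gap: 0.34
```

Call:
play_rows(series=[-0.01,0,0,0,0,0,25,-0.03,0,0,0,0,0,25,-0.06,0,0,0,0,0,25,-0.08,0,0,0,0,0,25,-0.08,0,0,0,0,0,25,-0.08,0,0,0,0,0,25,-0.08,0,0,0,0,0,25,0,0,0,0,0,0,25])

```text
time_s: 13.55
ee_pos: [0.5733, 0.0907, 0.306]
tool_rot: [[0.007, 0.011, 1.0], [0.001, 1.0, -0.011], [-1.0, 0.001, 0.007]]
wrist_force: [0.9, 0.1, -0.4]
finger_gap: 0.337
```

Run:
```python
from seg import *
s=monitor.read_state(); plan([.558,-.31,.30],1.256)
c=cam("wrist"); x,y,z=s["ee_pos"]; zt=z-.165
print("expected bearing px", proj(c,[[x,y,zt]]))
for n,zz in (("floor",.03),):
    o,p=seg(c); [print(cv2.contourArea(k),cv2.boundingRect(k)) for k,r in o]
t=cam("top"); o,p=seg(t); print("top"); [print(cv2.contourArea(k),cv2.boundingRect(k),onz(t,*r[0],.03).round(3)) for k,r in o]
cv2.imwrite("pics/w4.png",c["image"][150:480,130:510])
```

```text
t 13.55 pos [0.5733 0.0907 0.306 ] yawy 1.5598 shift [ 0.021 -1.603 -0.044] turn 0.608 tilt [-1.     0.001  0.007] F [ 0.9  0.1 -0.4] gap 0.337
expected bearing px [[321.05956274 318.49171882]]
376.0 (296, 284, 52, 12)
1024.0 (195, 207, 45, 73)
1923.0 (147, 189, 253, 12)
top
2254.5 (234, 232, 76, 36) [0.58  0.057 0.03 ]
```

Run:
```python
from seg import *
c=cam("wrist"); I=c["image"]; hsv=cv2.cvtColor(I,cv2.COLOR_BGR2HSV)
R=I[255:385:5,255:390:6]; S=hsv[255:385:5,255:390:6]
for a in S: print(" ".join(f"{p[1]:3d}/{p[2]:3d}" for p in a))
```

```text
184/242 185/241 185/243 185/242 187/243 184/243 185/243 185/160 184/162 185/161 185/164 183/163 187/162 187/161 184/158 184/161 185/161 188/230 184/241 187/242 186/243 185/241 184/242
184/243 185/243 185/242 186/243 185/243 183/244 185/243 184/244 185/161 184/162 188/164 188/164 187/161 188/163 186/162 186/158 188/229 184/243 186/244 185/241 187/241 184/242 186/240
184/244 187/242 185/243 184/244 184/242 185/242 185/244 184/243 185/244 184/161 187/162 186/163 185/161 185/161 184/162 185/243 186/241 187/242 187/243 184/241 184/242 184/242 187/242
185/244 187/242 183/244 184/243 184/243 183/243 184/244 183/243 187/242 187/243 186/160 184/161 189/162 185/161 188/159 185/242 182/243 184/242 188/242 184/242 185/241 183/242 186/243
185/244 185/242 185/242 185/243 187/242 185/242 184/242 185/243 185/241 183/244 185/244 183/245 188/163 187/190 185/242 184/242 184/243 185/241 185/241 185/242 187/242 184/243 185/242
185/242 186/243 184/244 185/244 184/242 186/243 183/243 184/244 186/243 185/243 186/244 185/244 184/242 187/241 185/241 184/243 185/242 184/243 183/243 184/241 185/242 184/243 185/
[... 2983 characters left out ...]
/ 50  55/ 28 188/241 185/242 185/241 184/242 188/239 189/239 188/237 187/236 190/238 189/238 188/239  94/ 27   5/ 49  44/ 41  25/ 41  37/ 41  31/ 41
 32/ 40  36/ 42  31/ 41  38/ 40  16/ 49   0/ 40   2/148   2/148   2/148   2/149   2/149   3/149   2/148   2/147   2/147   0/147   2/148   3/ 79  11/ 48  25/ 41  37/ 41  36/ 42  36/ 42
 30/ 43  26/ 40  36/ 42  29/ 44  10/ 50   5/103   5/188   6/185   6/184   4/183   6/179   7/180   6/181   6/178   6/177   6/173   6/172   8/162   5/ 49  44/ 41  36/ 43  35/ 44  34/ 45
  8/ 34  26/ 39  26/ 39  34/ 38  11/ 45   6/217   3/222   3/223   3/223   1/223   2/223   3/224   3/224   2/224   5/223   5/223   5/224   6/225   5/ 52  31/ 41  38/ 40  28/ 36  21/ 36
```

Call:
play_rows(series=[0,-0.1,0.0085,0,0,0,25,0,-0.139,0.0085,0,0,0,25,0,-0.139,0.0085,0,0,0,25,0,-0.139,0.0085,0,0,0,25,0,-0.139,0.0085,0,0,0,25,0,-0.139,0.0085,0,0,0,25,0,-0.139,0.0085,0,0,0,25,0,-0.139,0.0085,0,0,0,25,0,-0.139,0.0085,0,0,0,25,0,-0.139,0.0085,0,0,0,25,0,-0.139,0.0085,0,0,0,25,0,-0.139,0.0085,0,0,0,25,0,-0.139,0.0085,0,0,0,25,0.05,0,0,0.2,0,0,25,0.08,0,0,0.2,0,0,25,0.08,0,0,0.21,0,0,25,0.08,0,0,0,0,0,25,0.07,0,0,0,0,0,25,0,0,0,0,0,0,25])

```text
time_s: 15.28
ee_pos: [0.5928, -0.352, 0.2057]
tool_rot: [[-0.007, 0.31, 0.951], [0.003, 0.951, -0.31], [-1.0, 0.001, -0.008]]
wrist_force: [-1.4, -0.1, -1.9]
finger_gap: 0.34
```

Run:
```python
from h import *
plan([.596,-.3516,.179],1.256)
```

```text
t 15.28 pos [ 0.5928 -0.352   0.2057] yawy 1.2557 shift [0.107 0.005 0.013] turn -0.001 tilt [-1.     0.001 -0.008] F [-1.4 -0.1 -1.9] gap 0.34
```

Call:
play_rows(series=[0.035,0,0.01,0,0,0,25,0.035,0,0,0,0,0,25,0.02,0,0,0,0,0,25,0.012,0,0,0,0,0,25,0,0,0,0,0,0,25,0,0,0,0,0,0,25])

```text
time_s: 15.78
ee_pos: [0.5973, -0.3534, 0.1858]
tool_rot: [[0.0, 0.311, 0.95], [-0.0, 0.95, -0.311], [-1.0, -0.0, 0.0]]
wrist_force: [0.9, -0.2, -1.0]
finger_gap: 0.335
```

Call:
play_rows(series=[0.014,0,0,0,0,0,25,0.008,0,0,0,0,0,25,0,0,0,0,0,0,25])

```text
time_s: 16.03
ee_pos: [0.597, -0.3534, 0.1797]
tool_rot: [[-0.0, 0.311, 0.95], [0.0, 0.95, -0.311], [-1.0, -0.0, -0.0]]
wrist_force: [0.3, -0.2, -1.7]
finger_gap: 0.34
```

Call:
play_rows(series=[0.005,0,0,0,0,0,25,0,0,0,0,0,0,25])

```text
time_s: 16.2
ee_pos: [0.5971, -0.3534, 0.1786]
tool_rot: [[-0.0, 0.311, 0.95], [-0.0, 0.95, -0.311], [-1.0, -0.0, -0.0]]
wrist_force: [0.5, 0.4, -0.7]
finger_gap: 0.335
```

Just above the floor. Release and rise, then measure both parts.

Call:
play_rows(series=[0.004,0,0,0,0,0,25,0,0,0,0,0,0,40,0,0,0,0,0,0,50,0,0,0,0,0,0,50,0,0,0,0,0,0,50,-0.03,0,0,0,0,0,50,-0.06,0,0,0,0,0,50,-0.1,0,0,0,0,0,50,-0.1,0,0,0,0,0,50,-0.1,0,0,0,0,0,50,-0.1,0,0,0,0,0,50,0,0,0,0,0,0,50])

```text
time_s: 17.2
ee_pos: [0.5992, -0.3534, 0.308]
tool_rot: [[0.009, 0.311, 0.95], [-0.004, 0.95, -0.311], [-1.0, -0.001, 0.01]]
wrist_force: [1.4, -0.2, 0.8]
finger_gap: 0.502
```

Run:
```python
from seg import *
c=cam("wrist"); hsv=cv2.cvtColor(c["image"],cv2.COLOR_BGR2HSV)
# bolt in earlier w3 picture (outline drawn): pose then
w=cv2.imread("pics/w3.png"); H=np.array(c["hand_eye"])
a=1.5588; R=np.array([[0,np.cos(a),np.sin(a)],[0,np.sin(a),-np.cos(a)],[-1,0,0]])
c3=dict(c); c3["rotation"]=R@H[:3,:3]; c3["origin"]=R@H[:3,3]+[.5889,.0558,.3172]
hs=cv2.cvtColor(w,cv2.COLOR_BGR2HSV); m=(hs[...,1]<110)&(hs[...,2]>60)
red=(w[...,2]>200)&(w[...,0]<80)
for v in range(180,264,5):
    u=np.where((m|red)[v,230:310])[0]+230
    if len(u): print(v,u.min(),u.max(),onz(c3,(u.min()+u.max())/2,v,.03).round(4), round(1e3*np.linalg.norm(onz(c3,u.min(),v,.03)-onz(c3,u.max(),v,.03)),1))
# bearing in tray
u,v=proj(c,[[.597,-.3534,.013]])[0]; print("bearing exp px",u,v)
g=cv2.cvtColor(c["image"],cv2.COLOR_BGR2GRAY); x0,y0=int(u)-45,int(v)-45
k=cv2.HoughCircles(cv2.medianBlur(g[y0:y0+90,x0:x0+90],3),cv2.HOUGH_GRADIENT,1,20,param1=100,param2=20,minRadius=15,maxRadius=32)
if k is not None: print([(q[0]+x0,q[1]+y0,q[2],onz(c,q[0]+x0,q[1]+y0,.013).round(4)) for q in k[0][:3]])
plan([.57,.02,.31],1.556)
```

```text
185 266 267 [0.5472 0.0151 0.03  ] 0.7
190 250 271 [0.5509 0.0103 0.03  ] 15.8
195 247 269 [0.5547 0.0082 0.03  ] 16.7
200 250 268 [0.5585 0.0087 0.03  ] 13.7
205 257 269 [0.5624 0.0114 0.03  ] 9.2
210 259 271 [0.5663 0.0127 0.03  ] 9.2
215 260 273 [0.5703 0.0136 0.03  ] 10.0
220 262 274 [0.5743 0.0145 0.03  ] 9.3
225 264 276 [0.5783 0.0159 0.03  ] 9.3
230 266 278 [0.5824 0.0172 0.03  ] 9.4
235 268 280 [0.5865 0.0185 0.03  ] 9.4
240 270 281 [0.5906 0.0195 0.03  ] 8.7
245 271 283 [0.5948 0.0204 0.03  ] 9.5
250 273 285 [0.5991 0.0218 0.03  ] 9.6
255 275 285 [0.6033 0.0224 0.03  ] 8.0
bearing exp px 321.0226484775727 228.57214681587163
[(np.float32(320.5), np.float32(230.5), np.float32(15.6), array([ 0.5984, -0.3543,  0.013 ]))]
t 17.25 pos [ 0.5985 -0.3534  0.3053] yawy 1.2544 shift [-0.024  1.384 -0.573] turn -0.603 tilt [-1.    -0.001  0.007] F [ 1.1 -0.2 -0.4] gap 0.501
```

Call:
play_rows(series=[-0.01,0.124,-0.0507,0,0,0,50,-0.01,0.124,-0.0507,0,0,0,50,0,0.124,-0.0507,0,0,0,50,0,0.124,-0.0507,0,0,0,50,0,0.124,-0.0507,0,0,0,50,0,0.124,-0.0507,0,0,0,50,0,0.124,-0.0507,0,0,0,50,0,0.124,-0.0507,0,0,0,50,0,0.124,-0.0507,0,0,0,50,0,0.124,-0.0507,0,0,0,50,0,0.124,-0.0507,0,0,0,50,0,0,0,-0.193,0,0,50,0,0,0,-0.193,0,0,50,0,0,0,-0.193,0,0,50,0,0,0,-0.193,0,0,50,0,0,0,-0.193,0,0,50,0,0,0,-0.193,0,0,50,0.1,0,0,0,0,0,40,0.1,0,0,0,0,0,35,0,0,0,0,0,0,35], newtons=60)

```text
time_s: 18.92
ee_pos: [0.5688, 0.013, 0.2514]
tool_rot: [[-0.007, -0.26, 0.966], [-0.001, 0.966, 0.26], [-1.0, 0.001, -0.007]]
wrist_force: [-1.0, -0.4, -0.7]
finger_gap: 0.352
```

```bash
cat > bolt.py <<'E'
from seg import *
c=cam("wrist"); plan([.572,.0142,.202],1.835)
hs=cv2.cvtColor(c["image"],cv2.COLOR_BGR2HSV)
q=proj(c,[[.552,.0089,.03],[.572,.0142,.03],[.603,.0225,.03]]); print("expected head, grip, end",q.round(0).tolist())
m=((hs[...,1]<110)&(hs[...,2]>60))
for v in range(int(q[0,1])-20,min(479,int(q[2,1])+15),8):
    u0=int(q[1,0]); u=np.where(m[v,u0-40:u0+40])[0]+u0-40
    if len(u): print(v,u.min(),u.max(),onz(c,(u.min()+u.max())/2,v,.03).round(4))
E
python3 bolt.py
```

```text
t 18.97 pos [0.5695 0.0136 0.2534] yawy 1.8336 shift [ 0.206 -0.     0.011] turn -0.003 tilt [-1.     0.001 -0.005] F [ 0.9 -0.4  0.6] gap 0.347
expected head, grip, end [[322.0, 246.0], [322.0, 278.0], [322.0, 324.0]]
226 298 329 [0.5413 0.0009 0.03  ]
234 326 358 [0.5416 0.0182 0.03  ]
242 306 360 [0.5477 0.0145 0.03  ]
250 304 335 [0.5546 0.0081 0.03  ]
258 311 327 [0.5596 0.0091 0.03  ]
266 311 327 [0.5646 0.0104 0.03  ]
274 311 327 [0.5697 0.0118 0.03  ]
282 312 326 [0.5748 0.0132 0.03  ]
290 312 326 [0.58   0.0146 0.03  ]
298 281 360 [0.5851 0.0169 0.03  ]
306 281 360 [0.5905 0.0183 0.03  ]
314 312 326 [0.5962 0.0189 0.03  ]
322 312 326 [0.6018 0.0204 0.03  ]
```

Call:
play_rows(series=[0.07,-0.007,0.004,0,0,0,35,0.06,0,0.004,0,0,0,35,0.04,0,0,0,0,0,35,0.02,0,0,0,0,0,35,0.01,0,0,0,0,0,35,0,0,0,0,0,0,35,0,0,0,0,0,0,35])

```text
time_s: 19.55
ee_pos: [0.5733, 0.0131, 0.2057]
tool_rot: [[0.001, -0.26, 0.966], [0.0, 0.966, 0.26], [-1.0, -0.0, 0.001]]
wrist_force: [-0.7, -0.2, -0.1]
finger_gap: 0.351
```

Call:
play_rows(series=[0.013,0,0,0,0,0,35,0,0,0,0,0,0,20,0,0,0,0,0,0,5,0,0,0,0,0,0,3,0,0,0,0,0,0,3,0,0,0,0,0,0,3], newtons=60)

```text
time_s: 20.05
ee_pos: [0.5732, 0.0129, 0.2023]
tool_rot: [[0.0, -0.26, 0.966], [-0.0, 0.966, 0.26], [-1.0, -0.0, 0.0]]
wrist_force: [-1.0, -0.9, 4.5]
finger_gap: 0.074
```

Call:
play_rows(series=[-0.01,0,0,0,0,0,3,-0.03,0,0,0,0,0,3,-0.06,0,0,0,0,0,3,-0.08,0,0,0,0,0,3,-0.08,0,0,0,0,0,3,-0.08,0,0,0,0,0,3,-0.08,0,0,0,0,0,3,0,0,0,0,0,0,3])

```text
time_s: 20.72
ee_pos: [0.5744, 0.0138, 0.312]
tool_rot: [[0.007, -0.26, 0.966], [0.001, 0.966, 0.26], [-1.0, -0.001, 0.007]]
wrist_force: [0.3, -0.0, 0.4]
finger_gap: 0.074
```

Run:
```python
from h import *
b=P([.5582,-.3392,-.3145],[-.037,.0,0])[0]; print(b)
plan([b[0],b[1],.31],1.256)
c=cam("wrist"); cv2.imwrite("pics/w5.png",c["image"][160:440,180:460])
hs=cv2.cvtColor(c["image"],cv2.COLOR_BGR2HSV)[...,1:]
for v in range(200,420,7): print(v," ".join(f"{a[0]:3d}/{a[1]:3d}" for a in hs[v,290:356:5]))
```

```text
[ 0.52301481 -0.32775438  0.        ]
t 20.72 pos [0.5744 0.0138 0.312 ] yawy 1.8337 shift [ 0.006 -1.266 -0.554] turn 1.155 tilt [-1.    -0.001  0.007] F [ 0.3 -0.   0.4] gap 0.074
200 188/140 188/138 188/138 193/139 189/139 191/139 188/138 190/138 187/138 186/137 187/139 191/140 115/ 91   4/ 72
207 189/142 186/140 187/142 185/139 190/138 185/139 188/138 188/137 189/139 187/138 185/139 189/140 191/140 189/142
214 188/140 191/139 189/139 190/138 188/140 185/138 189/139 188/138 185/142 189/139 186/140 189/139 186/140 183/139
221 186/141 188/138 192/138 184/140 189/139 190/138 187/139 184/141 194/138 190/137 185/139 185/139 190/138 188/137
228 192/141 191/140 187/139 193/139 185/139 186/140 185/139 185/139 187/142 188/140 186/141 191/139 188/138 188/138
235 187/139 188/140 189/140 188/141 186/140 188/140 187/138 187/139 189/140 183/139 186/141 188/141 189/142 192/138
242 189/233 184/140 185/138 189/139 188/141 188/141 190/138 185/139 184/140 187/138 188/141 190/142 187/142 189/139
249 191/231 189/231 187/139 187/138 186/141 187/142 186/140 184/140 188/141 188/141 187/139 186/140 189/14
[... 2093 characters left out ...]
/ 33
382  23/ 33  29/ 35  43/ 30  28/ 37  13/ 40  57/129  67/137  65/134  35/ 51  28/ 27  49/ 31  31/ 33  29/ 35  30/ 34
389  29/ 35  35/ 36  26/ 29  27/ 38  57/125  56/124  52/122  54/122  52/123  33/ 46  29/ 35  34/ 37  44/ 35  23/ 34
396  44/ 35  29/ 35  26/ 30  40/ 38  56/123  54/122  54/123  51/121  51/120  57/117  37/ 41  31/ 33  41/ 37  48/ 37
403  48/ 37  45/ 34  34/ 30  46/ 33  53/124  54/123  56/124  54/122  48/121  54/117  22/ 35  33/ 31  22/ 35  31/ 33
410  28/ 36  36/ 35  26/ 29  25/ 31  54/123  56/124  54/122  54/123  53/121  55/121  34/ 37  16/ 32  28/ 37  29/ 35
417  29/ 35  40/ 32  32/ 32  40/ 38  53/124  54/123  53/124  53/124  53/121  56/124  44/ 35  20/ 39  44/ 35  30/ 34
```

Call:
play_rows(series=[0,-0.115,-0.0504,0,0,0,3,0,-0.115,-0.0504,0,0,0,3,0,-0.115,-0.0504,0,0,0,3,0,-0.115,-0.0504,0,0,0,3,0,-0.115,-0.0504,0,0,0,3,0,-0.115,-0.0504,0,0,0,3,0,-0.115,-0.0504,0,0,0,3,0,-0.115,-0.0504,0,0,0,3,0,-0.115,-0.0504,0,0,0,3,0,-0.115,-0.0504,0,0,0,3,0,-0.115,-0.0504,0,0,0,3,0,0,0,0.193,0,0,3,0,0,0,0.193,0,0,3,0.05,0,0,0.193,0,0,3,0.08,0,0,0.193,0,0,3,0.08,0,0,0.193,0,0,3,0.08,0,0,0.19,0,0,3,0.07,0,0,0,0,0,3,0,0,0,0,0,0,3,0,0,0,0,0,0,3])

```text
time_s: 22.43
ee_pos: [0.5209, -0.3282, 0.2161]
tool_rot: [[-0.002, 0.309, 0.951], [0.001, 0.951, -0.309], [-1.0, 0.001, -0.003]]
wrist_force: [0.5, 1.5, -0.1]
finger_gap: 0.076
```

Run:
```python
from h import *
plan([.523,-.3278,.184],1.256)
```

```text
t 22.43 pos [ 0.5209 -0.3282  0.2161] yawy 1.257 shift [0.128 0.004 0.008] turn 0.002 tilt [-1.     0.001 -0.003] F [ 0.5  1.5 -0.1] gap 0.076
```

Call:
play_rows(series=[0.04,0,0.008,0,0,0,3,0.04,0,0,0,0,0,3,0.025,0,0,0,0,0,3,0.015,0,0,0,0,0,3,0.005,0,0,0,0,0,3,0,0,0,0,0,0,3])

```text
time_s: 22.93
ee_pos: [0.5232, -0.3291, 0.1854]
tool_rot: [[-0.0, 0.31, 0.951], [0.0, 0.951, -0.31], [-1.0, 0.0, -0.0]]
wrist_force: [-0.9, 0.5, -0.7]
finger_gap: 0.073
```

Call:
play_rows(series=[0.007,0,0,0,0,0,3,0,0,0,0,0,0,3])

```text
time_s: 23.1
ee_pos: [0.5234, -0.3292, 0.1841]
tool_rot: [[0.0, 0.31, 0.951], [-0.0, 0.951, -0.31], [-1.0, -0.0, 0.0]]
wrist_force: [-0.3, -0.6, -0.5]
finger_gap: 0.072
```

Call:
play_rows(series=[0,0,0,0,0,0,15,0,0,0,0,0,0,30,0,0,0,0,0,0,35,0,0,0,0,0,0,35,-0.03,0,0,0,0,0,35,-0.06,0,0,0,0,0,35,-0.1,0,0,0,0,0,35,-0.1,0,0,0,0,0,35,-0.1,0,0,0,0,0,35,-0.1,0,0,0,0,0,35,-0.1,0,-0.03,0,0,0,35,0,0,-0.03,0,0,0,35,0,0,0,0,0,0,35,0,0,0,0,0,0,35])

```text
time_s: 24.27
ee_pos: [0.5086, -0.3245, 0.3321]
tool_rot: [[0.0, 0.31, 0.951], [-0.001, 0.951, -0.31], [-1.0, -0.001, 0.0]]
wrist_force: [-0.9, 0.1, -0.7]
finger_gap: 0.347
```

Run:
```python
from h import *
plan([.5,-.3,.33])
c=cam("scene"); s=c["image"]; w=cam("wrist")["image"]
a=cv2.resize(s[215:395,125:475],(700,360),interpolation=cv2.INTER_CUBIC)
b=cv2.resize(w[100:380,100:600],(411,230)); t=cam("top")["image"][165:315,185:475]
o=np.zeros((600,700,3),np.uint8); o[:360]=a; o[365:595,:411]=b; o[365:515,411:700]=t[:,:289]
cv2.imwrite("pics/final.png",o)
```

```text
t 24.27 pos [ 0.5086 -0.3245  0.3321] yawy 1.2558 shift [ 0.008  0.083 -0.063] turn None tilt [-1.    -0.001  0.   ] F [-0.9  0.1 -0.7] gap 0.347
```

View pics/final.png

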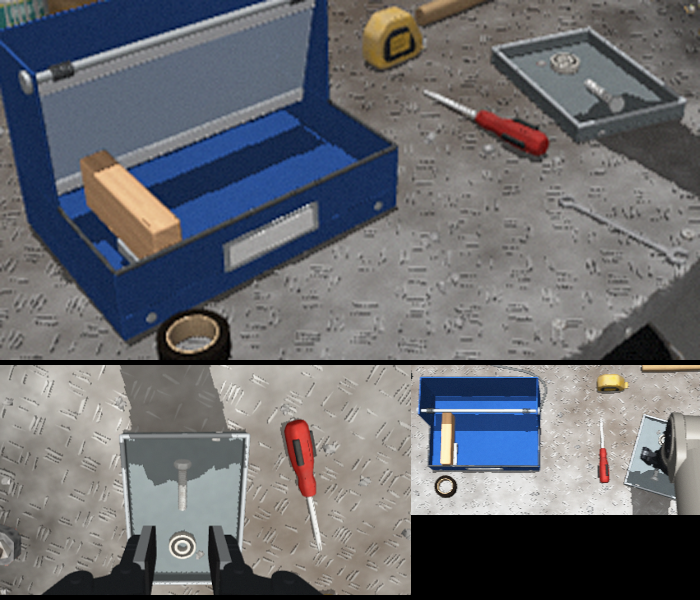

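The picture shows the batten in the seat with the flap held open and the bin empty. The bearing and the bolt lie flat in the tray, and the bystanders have not moved.

```bash
python3 -c "
from plant import sign_off; print(sign_off())"
```

```text
the job is handed in; nothing more can be done
None
```

The job is done and handed in at about 24 s of the 72 s allowed. The sign-off gave no verdict.

- **Flap:** I gripped the batten by its tail, pushed the flap in with its nose, lowered it into the seat and let go. In the last pictures it lies in the seat with its tail at the front wall, and the flap is wide open with nothing else holding it. I did not measure the flap angle; this is judged from the images.
- **Parts:** I then took the bearing, and after it the bolt, out of the bin. In the last scene and wrist pictures both lie on the tray floor, and the bin is empty. I released the bolt about 1 mm above the floor without feeling contact.
- **Bystanders:** The tape measure, screwdriver and tape roll look unmoved in the last pictures. The gripper is open and about 0.15 m above the tray, touching nothing.
- **Forces:** In the readings at the end of each move, the wrist force never exceeded about 7 N.
- **Disagreements:** The gripper read 1 to 4 mm narrower than the real size on all three objects. The seat appeared about 2 mm to the left of my fitted bin pose, within its clearance. Neither caused trouble.

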